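Close a brush case: flap down, lid shut, catch clicked

TASK

Close up the open brush case for transport: with the fingertips, push the upright hold-down flap all the way down flat over the brush handles first, and then swing the open lid over from behind, without slamming it, and press down its front edge until the catch clicks and the lid sits flush all round. Everything is only pushed: do not grip the lid or the flap, leave the four brushes lying in their rests, and do not shift the jar, the spool or the block of wax beside it.

Things in the scene. Friction and masses are not known exactly. Their poses are not given: they have to be found in the camera images.
- case: plywood case standing firmly on the table (it cannot be moved), 150 mm deep (x) x 300 mm wide (y) x 55 mm high without lid, walls 8 mm. Origin: centre of its underside, on the table; x points from its front to its back (lid hinge), y to the left seen from the front, z up. Four finished brushes lie in it along y, hair to the left
- catch (a point): roller catch inside the case's front: at case x = -52 mm, y = 0, z = 40 mm. Two sprung rollers, between which a strike on the lid is pushed: it resists the last 10 mm of the front edge's travel with 5 to 10 N there, then draws the lid home. The lid does not pass it by its own weight
- lid (a joint): angle of the lid, rad: 0 = shut and flush, 1.57 = upright, grows as it opens (stop at 1.85). Starts open, about upright or leaning back. Stiff hinge: it stays where it is left; about 3 N near its edge moves it. Lid 150 mm (hinge to front edge) x 300 mm wide x 18 mm thick; shut, its outer face is 73 mm above the table. With the flap upright the lid jams on the flap
- lid_hinge (a point): middle of the lid's hinge line: at case x = +75 mm, y = 0, z = 55 mm; the hinge line runs along case y
- lid_front_edge (a point): middle of the lid's free edge on its OUTER face, 150 mm from the hinge line and 18 mm outwards; moves with the lid. Shut, it is at case x = -75 mm, y = 0, z = 73 mm. Open, the outer face looks backwards (case +x), away from the robot.
- flap (a joint): angle of the hold-down flap, rad: 0 = flat, 1.57 = upright, grows as it opens (stop at 1.65). Starts about upright. Stiff hinge: it stays where it is left; about 1 N near its free edge moves it. A wooden leaf 90 mm wide (case x), 80 mm from hinge to free edge, 9 mm thick with its felt; flat, its upper face is 47 mm above the table, 8 mm below the case's rim
- flap_hinge (a point): middle of the flap's hinge line, on a batten inside the right end wall: at case x = 15 mm, y = -128 mm, z = 46 mm; the hinge line runs along case x. The flap folds towards case +y, over the brush handles.
- flap_edge (a point): middle of the flap's free edge on its upper (outer) face, 80 mm from the hinge line; moves with the flap. Upright, that face looks to the right (case -y).
- case_brush_0: finished writing brush about 230 to 240 mm long, handle 10 mm and ferrule 19 mm thick, lying along case y in the rests, the one nearest the front; origin at the butt of its handle, near the flap's hinge, 30 mm above the table
- case_brush_1: finished writing brush about 230 to 240 mm long, handle 10 mm and ferrule 19 mm thick, lying along case y in the rests, the one second from the front; origin at the butt of its handle, near the flap's hinge, 30 mm above the table
- case_brush_2: finished writing brush about 230 to 240 mm long, handle 10 mm and ferrule 19 mm thick, lying along case y in the rests, the one third from the front; origin at the butt of its handle, near the flap's hinge, 30 mm above the table
- case_brush_3: finished writing brush about 230 to 240 mm long, handle 10 mm and ferrule 19 mm thick, lying along case y in the rests, the one nearest the lid's hinge; origin at the butt of its handle, near the flap's hinge, 30 mm above the table
- paste_jar: green-glazed jar with a wooden lid, 62 mm wide, 68 mm high, standing to the left of the case; origin under its centre
- spool: spool of off-white thread, 34 mm wide, 38 mm high, standing to the left of the case, further back; origin under its centre
- beeswax: block of beeswax, 38 x 52 x 20 mm, lying behind the left half of the lid; origin under its centre

How it is judged (in metres and radians):
On the way, in this order (a step that is already met when the one before it is completed fails the run):
1. the flap lies flat over the brush handles while the lid still stands open (value of joint flap below 0.06 rad and value of joint lid above 1.2 rad), for 0.2 s.
2. the lid is pressed shut past the catch, with the flap flat under it (value of joint lid below 0.02 rad and value of joint flap below 0.06 rad), for 0.2 s.
At the end, for the whole second after the job is handed in: the flap is flat (joint under 0.06 rad), the lid is shut flush and held by the catch (joint under 0.02 rad) and still, the four brushes lie in their rests, and the jar, spool and wax are within 20 mm of where they were (all of step 2 and velocity of joint lid below 0.05 rad/s and z of each of case_brush_0, case_brush_1, case_brush_2, case_brush_3 in the frame of case below 0.036 m and distance of each of paste_jar, spool, beeswax from where it was at the start of the episode below 0.02 m); the robot touches nothing.
It fails at once if the lid is swung down onto the raised flap (value of joint lid below 1.1 rad and value of joint flap above 0.25 rad).
It fails at once if the lid is slammed (faster than 3 rad/s) (velocity of joint lid below -3 rad/s).
It fails at once if the lid or the flap is gripped (pinched between its two faces) ((contact force between the fingers and lid_c0 above 2 N and contact force between the fingers and lid_c1 above 2 N) or (contact force between the fingers and flap_c0 above 2 N and contact force between the fingers and flap_c1 above 2 N)).
It fails at once if a brush is lifted or pushed out of its place (distance of any of case_brush_0, case_brush_1, case_brush_2, case_brush_3 from where it was at the start of the episode above 0.025 m).
It fails at once if the jar, the spool or the wax is shifted (distance of any of paste_jar, spool, beeswax from where it was at the start of the episode above 0.02 m).
It also fails if it takes over 53 s, if anything falls off the work surface, if the arm or the gripper's body presses on something with over 40 N, if the wrist force passes 120 N, or if a joint passes its speed limit or range.

ROBOT

A 6-joint arm with a two-finger parallel gripper is mounted at the origin on a cart in front of the work surface, level with it; the furniture and walls round the work are solid. World frame = base frame: x ahead of the robot, y to its left, z up, the work surface at z = 0. Lengths are in mm, angles in degrees, forces in N, time in s.
With the tool pointing down it reaches from about 200 to 875 mm from the base axis. Payload 3.4 kg.
Tool frame: the origin (TCP) lies between the finger pads; the fingertips stand 19 mm ahead of it and the grasp point (between the pads) is the TCP (arm.tips_ahead is the z of the fingertips in the tool frame, in mm); z points along the fingers, y is the line along which they close (so a half turn about z gives the same grasp; the last joint's range is limited). The gripper opens to 94 mm and grips with 3 to 60 N. Pads are 16 mm wide; open, the fingers measure 119 mm over their backs; the gripper's body (75 mm by 177 mm) begins 78 mm behind the grasp point.
Start: joints at [-82.85, 15.808, 86.224, -0, 77.962, -6.933], TCP at [139.913, -557.752, 224.493] pointing down, gripper open.
Joint ranges: [-165.64, 165.64], [-43.16, 119.46], [12.63, 154.43], [-67.54, 247.53], [6.08, 155.33], [-154.97, 154.97]. Speed limits (degrees/s): [147.25, 147.25, 180, 180, 180, 180].

INTERFACE

Orientations are given as [roll, pitch, yaw] about the fixed x, y, z axes, in that order (R = Rz(yaw) Ry(pitch) Rx(roll)).
In Python, from station import arm gives the robot as it stands.
- The arm moves only by the shell command python3 -m handwheel 'ROWS' [OPENING] [FORCE]. ROWS is JSON, a list of rows, each a list of 6 numbers: the shift along the tool's x, y, z in cm, then the turn, a rotation vector about the tool's x, y, z in rad. A call has 1 to 20 rows; each row shifts and turns the commanded pose from where the row before left it, along the tool's axes as they then stand; what a row does not reach is not made up. A row lasts 1/10 s, in which the tool goes at most 50 mm and 8.59 degrees, less where a joint would pass 70% of its speed; a pose out of reach is approached as far as the arm can. A call is refused whole if a number of a shift passes 5 or a number of a turn 0.15, either way. A call with a gripper value outside its range is refused whole. OPENING is the opening, from -1 (shut) to 1 (fully open), set as the call begins (- or left out, the last holds). The fingers move at their own pace and stop on an object; FORCE is the grip in N (left out, the last holds). Time passes only in rows, so rows that do not move let the fingers close. It gives the time, the measured TCP pose, the force, the opening and the grip force at its end, in the units of the state.
- arm.state(): the state, without advancing time (a new reading comes with each control period).
- arm.read_camera(name): name is "scene" or "top"; returns (picture, depth): 400x640x3 uint8, blue, green, red; 400x640 float32, mm along the optical axis (not along the pixel's ray), 0 where there is no reading.
- arm.camera_info(name): a dict with "fov_y" (degrees; the focal length in pixels is half the picture's height over the tangent of half this angle, whatever the lens; pixels are square), "cx", "cy" (the principal point, pixels), "distortion" ([k1, k2, p1, p2, k3] as OpenCV has them; the pictures are not rectified), "cam_to_world" (4x4, takes a point from camera to world coordinates). Camera axes: x right, y down, z forward; pixel columns grow to the right and rows downward; lengths in mm; the calibration is good to about 2 mm. A picture is of the moment at which its call begins. camera_info takes no time and is no camera call.
- arm.finish_job(): hands the job in; it is judged then, once.
The state is a dict: "clock": time; "joint_positions": joint angles; "joint_velocities": joint speeds; "joint_torque": joint torques, N m; "eef_pos": TCP position; "tcp_rot": TCP orientation; "ft_force": force on the tool from outside, world axes, zero at the start; "ft_torque": the same for the moment, N m; "grip_width": opening from 0.0 (shut) to 1.0 (fully open); "gripper_force": force on a finger pad.
Only numpy, scipy, OpenCV 4.12 (cv2) and the standard library are available. Lean on these libraries where they do the work, as an engineer would, in place of code of your own. Each camera call takes 0.05 s, during which the arm holds its last target. There are 200 camera calls.

## Working session

There is one attempt and no reset: what is moved stays moved. The work goes in short steps, Python scripts to look and compute and a shell command to move; the robot and the scene stay as the last step left them, time stands still between calls to the robot, and variables do not carry over. Pictures are saved under pics/ and viewed, at most 10 in all, crops included, and the job is handed in when it is done.

```bash
mkdir -p pics; cat > h.py <<'E'
from station import arm
import numpy as np, cv2
def snap(n,f):
    p,d=arm.read_camera(n); cv2.imwrite(f'pics/{f}.png',p); np.savez(f'pics/{f}.npz',d=d); return p,d
def world(n,d):
    i=arm.camera_info(n);h,w=d.shape;f=h/2/np.tan(np.radians(i['fov_y'])/2)
    K=np.array([[f,0,i['cx']],[0,f,i['cy']],[0,0,1]])
    uv=np.mgrid[0:h,0:w][::-1].reshape(2,-1).T.astype(np.float32)
    q=cv2.undistortPoints(uv[:,None],K,np.array(i['distortion'],float))[:,0]
    P=np.c_[q,np.ones(len(q))]*d.reshape(-1,1)
    T=np.array(i['cam_to_world']);W=P@T[:3,:3].T+T[:3,3]
    return W.reshape(h,w,3)
E
python3 - <<'E'
from h import *
for n in('scene','top'):
    p,d=snap(n,n+'0');print(n,np.round(arm.camera_info(n)['cam_to_world'],2).tolist())
s=arm.state();print(s['eef_pos'],s['tcp_rot'],s['clock'],s['grip_width'])
E
```

```text
scene [[-0.89, -0.3, 0.33, 209.47], [-0.45, 0.62, -0.65, 886.38], [-0.01, -0.73, -0.68, 673.07], [0.0, 0.0, 0.0, 1.0]]
top [[0.0, -1.0, 0.08, 436.21], [-1.0, -0.0, 0.01, 346.39], [-0.01, -0.08, -1.0, 976.66], [0.0, 0.0, 0.0, 1.0]]
[ 139.85468334 -557.25314902  223.70336656] [-1.79909516e+02 -1.09024348e-02  1.40832773e+01] 0.1 1.0002726313271624
```

View pics/scene0.png

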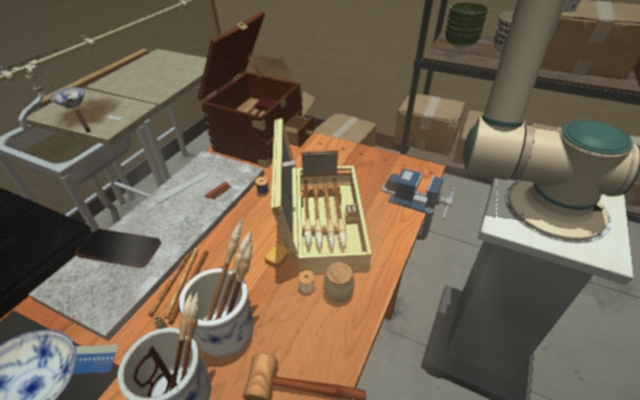

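View pics/top0.png

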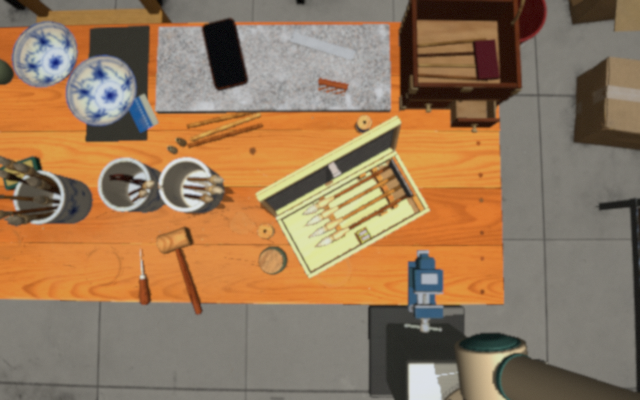

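The top view shows the case front from (310,275) to (428,210), the hinge line from about (277,215) to (395,150), and the lid's free edge from (258,195) to (398,118). The flap stands near (400,180), with a vise at (425,290).

```bash
python3 - <<'E'
from h import *
d=np.load('pics/top0.npz')['d'];W=world('top',d)
# rim points: z 48..62 in region of case
m=np.zeros(d.shape,np.uint8);cv2.fillPoly(m,[np.array([[240,190],[400,105],[440,215],[310,285]])],1)
P=W[(m>0)&(d>0)]
rim=P[(P[:,2]>50)&(P[:,2]<60)]
for (u,v) in [(310,273),(426,209),(280,217),(368,242),(260,195),(398,120),(330,158),(335,170),(400,180),(408,172),(425,265),(272,258)]:
    print((u,v),W[v,u].round(0))
r=cv2.minAreaRect(rim[:,:2].astype(np.float32));print(r,cv2.boxPoints(r).round(0).tolist(),len(rim))
hi=P[P[:,2]>90];print('lidmax',hi[:,2].max(),np.percentile(hi[:,2],[50,90,99]))
E
```

```text
(310, 273) [353. 378.  52.]
(426, 209) [491. 128.  54.]
(280, 217) [473. 443.  55.]
(368, 242) [420. 253.  55.]
(260, 195) [507. 465. 198.]
(398, 120) [647. 212. 201.]
(330, 158) [575. 337. 201.]
(335, 170) [556. 328. 183.]
(400, 180) [550. 190.  90.]
(408, 172) [572. 166.  54.]
(425, 265) [372. 133.  61.]
(272, 258) [386. 457.  72.]
((486.59051513671875, 289.3165283203125), (161.83450317382812, 301.01593017578125), 29.341594696044922) [[342.0, 381.0], [490.0, 118.0], [631.0, 198.0], [483.0, 460.0]] 1714
lidmax 205.5443965992264 [162.31700668 201.77976668 203.5375222 ]
```

```bash
python3 - <<'E'
import cv2
p=cv2.imread('pics/top0.png')[100:290,240:450];cv2.imwrite('pics/topc.png',cv2.resize(p,None,fx=3,fy=3,interpolation=2))
E
```

```text
(no output)
```

View pics/topc.png

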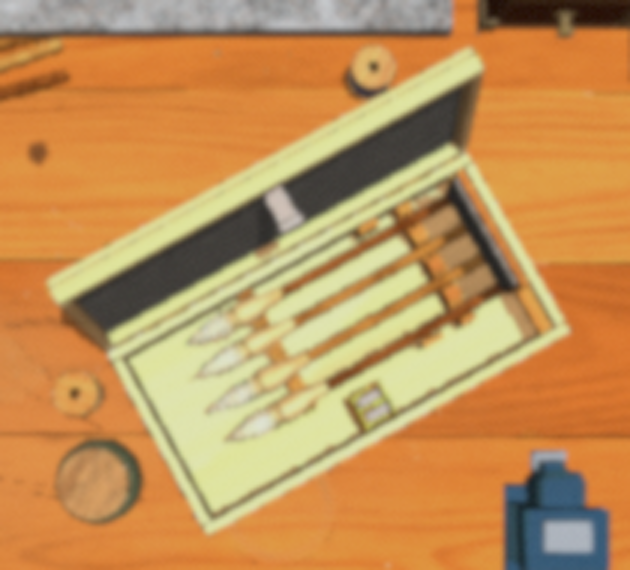

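The crop shows the lid leaning slightly back, the flap upright at the right end (crop about (485,235)), and the catch at (370,405). I get case yaw ≈ 29.3° and centre ≈ (481,286). With tool yaw 29.3°, the tool axes are case +x, −y and −z.

```bash
cat >> h.py <<'E'
A=np.radians(29.3);C=np.array([481,286,0.]);Rc=np.array([[np.cos(A),-np.sin(A),0],[np.sin(A),np.cos(A),0],[0,0,1]])
def st():
    s=arm.state();e=np.array(s['eef_pos']);q=(e-C)@Rc;q[2]-=19
    print('t',round(s['clock'],2),'tip in case',q.round(1),'rpy',np.round(s['tcp_rot'],1),'F case',(np.array(s['ft_force'])@Rc).round(1),'w',round(s['grip_width'],2))
    return s,q
E
python3 - <<'E'
from h import *
d=np.load('pics/top0.npz')['d'];W=world('top',d)
for b in[(400,520,0,95),(450,500,95,130)]:
    w=W[b[2]:b[3],b[0]:b[1]].reshape(-1,3);w=w[w[:,2]>20];print(w.min(0).round(),w.max(0).round())
# lid profile & flap in case coords
m=np.zeros(d.shape,np.uint8);cv2.fillPoly(m,[np.array([[240,190],[400,105],[440,215],[310,285]])],1)
P=(W[(m>0)&(d>0)]-C)@Rc
f=P[(P[:,2]>75)&(P[:,0]<60)&(P[:,1]<-80)];print('flap',f.min(0).round(),f.max(0).round(),np.median(f,0).round())
l=P[(P[:,2]>185)];print('lid top',l.min(0).round(),l.max(0).round(),np.median(l,0).round())
st()
s=arm.state();yaw=np.radians(s['tcp_rot'][2]);c,n=np.cos(yaw),np.sin(yaw)
g=C+Rc@np.array([10,-165,0]);v=g-s['eef_pos'];print('after turn, case-axes shift',(Rc.T@v).round(), 'goal',g)
E
```

```text
[436. -43.  20.] [915. 346. 977.]
[436. -42.  20.] [742. 346. 977.]
flap [ -28. -125.   75.] [  60. -116.  130.] [  16. -118.  121.]
lid top [  74. -151.  185.] [120. 152. 206.] [109.   3. 200.]
t 0.1 tip in case [-710.2 -568.4  204.7] rpy [-179.9   -0.    14.1] F case [-0.   0.  -0.6] w 1.0
after turn, case-axes shift [ 720.  403. -224.] goal [570.46879726 147.00239457   0.        ]
```

```bash
python3 -m handwheel '[[0,0,0,0,0,-0.1335],[0,0,0,0,0,-0.1335],[0,0,0,0,0,0]]' -1 20; python3 -c "
from h import *
st()"
```

```text
clock: 0.4
eef_pos: [139.9, -557.4, 224.0]
tcp_rot: [-179.9, -0.0, 29.4]
ft_force: [0.2, -0.3, 0.6]
grip_width: 0.779
gripper_force: 0.0
t 0.4 tip in case [-710.3 -568.6  205. ] rpy [-179.9   -0.    29.4] F case [ 0.  -0.4  0.6] w 0.78
```

```bash
python3 -m handwheel '[[4.2,-2.3,0,0,0,0],[4.2,-2.3,0,0,0,0],[4.2,-2.3,0,0,0,0],[4.2,-2.3,0,0,0,0],[4.2,-2.3,0,0,0,0],[4.2,-2.3,0,0,0,0],[4.2,-2.3,0,0,0,0],[4.2,-2.3,0,0,0,0],[4.2,-2.3,0,0,0,0],[4.2,-2.3,0,0,0,0],[4.2,-2.3,0,0,0,0],[4.2,-2.3,0,0,0,0],[4.2,-2.3,0,0,0,0],[4.2,-2.3,0,0,0,0]]'; python3 - <<'E'
from h import *
st()
d=np.load('pics/top0.npz')['d'];W=world('top',d)
for b in[(400,520,5,105),(450,500,95,128)]:
    w=W[b[2]:b[3],b[0]:b[1]];w=w[(d[b[2]:b[3],b[0]:b[1]]>0)];w=w[w[:,2]>25];print(w.min(0).round(),w.max(0).round())
p,_=snap('scene','s1')
E
```

```text
clock: 1.8
eef_pos: [494.9, 13.3, 224.5]
tcp_rot: [180.0, -0.0, 29.2]
ft_force: [0.1, -1.6, 0.2]
grip_width: 0.006
gripper_force: 0.0
t 1.8 tip in case [-121.3 -244.6  205.5] rpy [180.   -0.   29.2] F case [-0.7 -1.4  0.2] w 0.01
[721. -44.  25.] [915. 178. 198.]
[673. -42.  25.] [741.  88. 121.]
```

```bash
python3 -m handwheel '[[4.4,-1.8,0,0,0,0],[4.4,-2.2,0,0,0,0],[4.3,-3.5,0,0,0,0],[0,0,3.3,0,0,0],[0,0,3.4,0,0,0],[0,0,3.3,0,0,0],[0,0,0,0,0,0]]'; python3 - <<'E'
from h import *
st()
E
```

```text
clock: 2.55
eef_pos: [565.8, 135.4, 119.8]
tcp_rot: [-179.8, 0.6, 29.3]
ft_force: [0.2, -0.3, -0.0]
grip_width: 0.006
gripper_force: 0.0
t 2.55 tip in case [   0.2 -172.9  100.8] rpy [-179.8    0.6   29.3] F case [ 0.  -0.4 -0. ] w 0.01
```

```bash
python3 -m handwheel '[[0.8,-2,0,0,0,0],[0.4,-2,0,0,0,0],[0,-1.3,0.1,0,0,0],[0,-0.9,0.3,0,0,0],[0,-0.9,0.4,0,0,0],[0,-0.8,0.5,0,0,0],[0,-0.7,0.7,0,0,0],[0,-0.5,0.8,0,0,0],[0,-0.4,0.9,0,0,0],[0,0,0,0,0,0]]'; python3 - <<'E'
from h import *
st(); snap('top','t1')
p=cv2.imread('pics/t1.png')[90:300,240:500];cv2.imwrite('pics/t1c.png',cv2.resize(p,None,fx=2.5,fy=2.5,interpolation=2))
E
```

```text
clock: 3.55
eef_pos: [531.9, 224.5, 85.5]
tcp_rot: [-180.0, 0.2, 29.4]
ft_force: [-0.0, -0.7, -0.3]
grip_width: 0.006
gripper_force: 0.0
t 3.55 tip in case [ 14.3 -78.6  66.5] rpy [-180.     0.2   29.4] F case [-0.4 -0.6 -0.3] w 0.01
```

View pics/t1c.png

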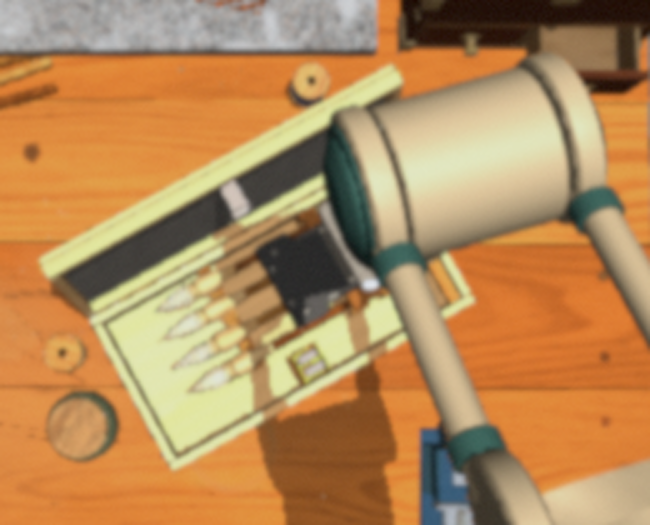

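The view shows the dark flap leaf folded far down over the handles at about (305,265), with the fingertips on it at (370,280). I'll press it flat.

```bash
python3 -m handwheel '[[0,-0.3,0.7,0,0,0],[0,-0.1,0.6,0,0,0],[0,0,0.4,0,0,0],[0,0,0.3,0,0,0],[0,0,0.2,0,0,0],[0,0,0,0,0,0],[0,0,0,0,0,0]]'; python3 - <<'E'
from h import *
st()
E
```

```text
clock: 4.3
eef_pos: [531.4, 228.0, 66.5]
tcp_rot: [-180.0, -0.0, 29.4]
ft_force: [-1.0, 0.3, 7.9]
grip_width: 0.004
gripper_force: 3.7
t 4.3 tip in case [ 15.6 -75.2  47.5] rpy [-180.    -0.    29.4] F case [-0.8  0.8  7.9] w 0.0
```

```bash
python3 -m handwheel '[[0,0,0.3,0,0,0],[0,0,0.2,0,0,0],[0,0,0,0,0,0],[0,0,0,0,0,0],[0,0,0,0,0,0],[0,0,-2,0,0,0],[0,0,-4,0,0,0],[0,-1,-4.5,0,0,0],[0,-2,-4.5,0,0,0],[0,-3,-4,0,0,0],[0,-1.5,-1,0,0,0]]'; python3 - <<'E'
from h import *
st(); _,d=snap('top','t2');P=((world('top',d)-C)@Rc)[d>0]
f=P[(abs(P[:,0]-15)<35)&(P[:,1]>-120)&(P[:,1]<-55)&(P[:,2]<150)]
b=np.digitize(f[:,1],[-105,-90,-75,-65]);print([(len(f[b==i]),np.median(f[b==i][:,2]).round(1)) for i in range(5) if (b==i).any()])
p=cv2.imread('pics/t2.png')[90:300,240:500];cv2.imwrite('pics/t2c.png',cv2.resize(p,None,fx=2.5,fy=2.5,interpolation=2))
E
```

```text
clock: 5.4
eef_pos: [495.9, 295.6, 265.6]
tcp_rot: [180.0, -0.5, 29.4]
ft_force: [0.8, 0.0, -0.8]
grip_width: 0.002
gripper_force: 0.0
t 5.4 tip in case [ 17.7   1.1 246.6] rpy [180.   -0.5  29.4] F case [ 0.8 -0.4 -0.8] w 0.0
[]
```

View pics/t2c.png

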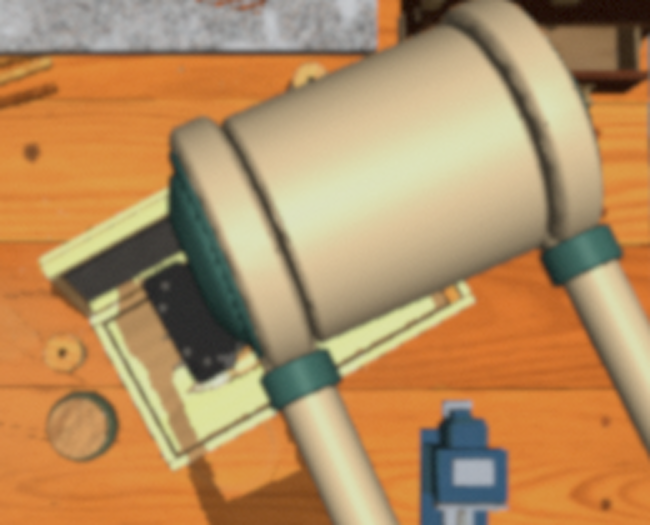

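The arm blocks the view of the flap here. I'll move over behind the lid and check the flap with the scene camera's depth.

```bash
python3 -m handwheel '[[4.5,0,0,0,0,0],[4.5,0,0,0,0,0],[4.5,0,0,0,0,0],[0.8,0,0,0,0,0],[0,0,0,0,0,0],[0,0,0,0,0,0]]'; python3 - <<'E'
from h import *
st()
for n in('scene','top'):
    _,d=snap(n,n+'3');P=((world(n,d)-C)@Rc)[d>0]
    f=P[(abs(P[:,0]-15)<35)&(P[:,1]>-120)&(P[:,1]<-52)&(P[:,2]<150)]
    if len(f): print(n,len(f),'z = c0+c1*(y+128):',np.polyfit(f[:,1]+128,f[:,2],1).round(3),np.percentile(f[:,2],[5,50,95]).round(1))
    l=P[(P[:,2]>180)&(P[:,2]<210)&(P[:,1]>90)&(P[:,1]<150)&(P[:,0]>60)&(P[:,0]<130)]; print('lid',len(l),np.median(l,0).round(1) if len(l) else '')
p=cv2.imread('pics/scene3.png')[100:290,230:430];cv2.imwrite('pics/s3c.png',cv2.resize(p,None,fx=3,fy=3,interpolation=2))
E
```

```text
clock: 6.05
eef_pos: [618.2, 362.4, 258.6]
tcp_rot: [180.0, 0.2, 29.4]
ft_force: [-0.2, 0.2, -0.4]
grip_width: 0.004
gripper_force: 0.0
t 6.05 tip in case [157.1  -0.5 239.6] rpy [180.    0.2  29.4] F case [-0.1  0.2 -0.4] w 0.0
scene 690 z = c0+c1*(y+128): [-0.346 51.953] [ 3.9 45.9 48.3]
lid 234 [108.9 123.4 199.8]
top 991 z = c0+c1*(y+128): [-2.5000e-02  4.8213e+01] [44.7 47.3 50. ]
lid 341 [109.3 120.6 200.5]
```

View pics/s3c.png

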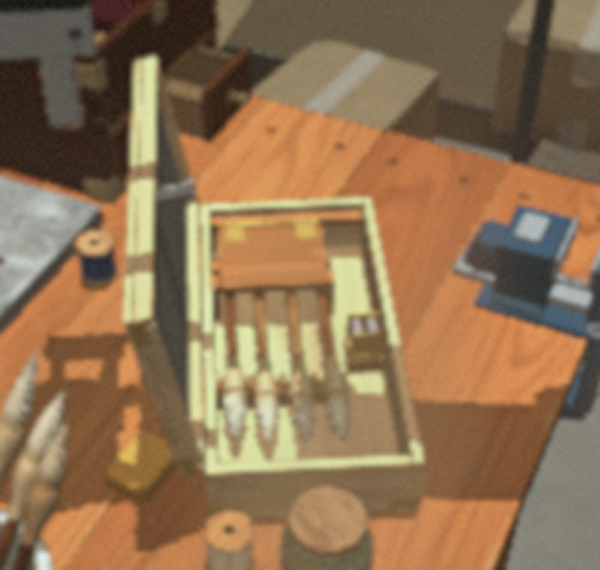

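The flap is flat: upper face at z ≈ 47 with no slope, and the brushes are undisturbed. The lid still leans back at about 1.7 rad. Now I'll go down behind it and push.

```bash
python3 -m handwheel '[[0,0,3,0,0,0],[0,0,2.8,0,0,0],[-1.5,0,0,0,0,0],[-1.5,0,0,0,0,0],[-0.9,0,0,0,0,0],[-0.9,0,-0.1,0,0,0],[-0.9,0,-0.1,0,0,0],[-0.9,0,-0.1,0,0,0],[-0.9,0,0,0,0,0],[-0.8,0,0,0,0,0],[-0.8,0,0,0,0,0],[-0.8,0,0.2,0,0,0],[-0.9,0,0.2,0,0,0],[-0.8,0,0.2,0,0,0],[0,0,0,0,0,0]]'; python3 - <<'E'
from h import *
st()
_,d=snap('scene','s4');P=((world('scene',d)-C)@Rc)[d>0]
l=P[(P[:,2]>100)&(P[:,2]<225)&(P[:,1]>100)&(P[:,1]<145)&(P[:,0]>-60)&(P[:,0]<130)];print(len(l),l[l[:,2]>l[:,2].max()-12].mean(0).round(1),l[:,0].min())
E
```

```text
clock: 7.65
eef_pos: [516.2, 305.6, 198.6]
tcp_rot: [-180.0, 0.2, 29.4]
ft_force: [0.5, 1.2, -0.5]
grip_width: 0.005
gripper_force: 0.0
t 7.65 tip in case [ 4.030e+01 -1.000e-01  1.796e+02] rpy [-180.     0.2   29.4] F case [ 1.   0.8 -0.5] w 0.0
565 [ 17.  123.4 190.5] 5.92477059576138
```

```bash
python3 -m handwheel '[[-0.8,0,0.3,0,0,0],[-0.8,0,0.4,0,0,0],[-0.8,0,0.4,0,0,0],[-0.7,0,0.5,0,0,0],[-0.7,0,0.5,0,0,0],[-0.7,0,0.6,0,0,0],[-0.6,0,0.6,0,0,0],[-0.6,0,0.6,0,0,0],[-0.6,0,0.7,0,0,0],[-0.4,0,0.7,0,0,0],[-0.5,0,0.8,0,0,0],[-0.4,0,0.8,0,0,0],[0,0,0,0,0,0]]'; python3 - <<'E'
from h import *
st()
E
```

```text
clock: 9.0
eef_pos: [450.5, 268.6, 128.9]
tcp_rot: [-180.0, 0.2, 29.4]
ft_force: [0.2, -0.6, 0.3]
grip_width: 0.007
gripper_force: 0.0
t 9.0 tip in case [-35.1  -0.2 109.9] rpy [-180.     0.2   29.4] F case [-0.1 -0.6  0.3] w 0.01
```

```bash
python3 -m handwheel '[[-0.6,0,0.7,0,0,0],[-0.6,0,0.7,0,0,0],[-0.4,0,0.6,0,0,0],[-0.4,0,0.6,0,0,0],[-0.2,0,0.5,0,0,0],[0,0,0.3,0,0,0],[0,0,0.2,0,0,0],[0,0,0.2,0,0,0],[0,0,0.1,0,0,0],[0,0,0,0,0,0],[0,0,0,0,0,0]]'; python3 - <<'E'
from h import *
st()
E
```

```text
clock: 10.1
eef_pos: [432.6, 258.4, 92.1]
tcp_rot: [180.0, 0.0, 29.4]
ft_force: [-1.9, -1.1, 8.8]
grip_width: 0.001
gripper_force: 4.2
t 10.1 tip in case [-55.7  -0.4  73.1] rpy [180.    0.   29.4] F case [-2.2 -0.   8.8] w 0.0
```

```bash
python3 -m handwheel '[[0,0,0.2,0,0,0],[0,0,0.2,0,0,0],[0,0,0,0,0,0],[0,0,0,0,0,0],[0,0,0,0,0,0]]'; python3 - <<'E'
from h import *
st()
E
python3 -m handwheel '[[0,0,-1,0,0,0],[0,0,-3,0,0,0],[0,0,-4,0,0,0],[-3,2,-4,0,0,0],[-4,3,0,0,0,0],[-4,3,0,0,0,0],[-4,3,0,0,0,0],[-3,3,0,0,0,0],[0,0,0,0,0,0],[0,0,0,0,0,0]]'; python3 - <<'E'
from h import *
st()
for n in('top','scene'):
    _,d=snap(n,n+'5');P=((world(n,d)-C)@Rc)[d>0]
    l=P[(abs(P[:,0])<68)&(abs(P[:,1])<140)&(P[:,2]>55)&(P[:,2]<90)];c=np.linalg.lstsq(np.c_[l[:,:2],np.ones(len(l))],l[:,2],rcond=None)[0];print(n,len(l),c.round(4))
p=cv2.imread('pics/scene5.png')[100:290,230:430];cv2.imwrite('pics/s5c.png',cv2.resize(p,None,fx=3,fy=3,interpolation=2))
E
```

```text
clock: 10.6
eef_pos: [432.7, 258.4, 91.7]
tcp_rot: [180.0, -0.1, 29.4]
ft_force: [-7.8, -4.2, 32.6]
grip_width: 0.003
gripper_force: 16.6
t 10.6 tip in case [-55.6  -0.4  72.7] rpy [ 1.80e+02 -1.00e-01  2.94e+01] F case [-8.9  0.1 32.6] w 0.0
clock: 11.6
eef_pos: [345.7, 50.0, 204.4]
tcp_rot: [-180.0, -0.0, 29.2]
ft_force: [-0.6, 0.3, 0.3]
grip_width: 0.008
gripper_force: 0.0
t 11.6 tip in case [-233.5 -139.6  185.4] rpy [-180.    -0.    29.2] F case [-0.4  0.5  0.3] w 0.01
top 8464 [-5.00000e-04 -4.00000e-04  7.28129e+01]
scene 4940 [-0.00000e+00  9.00000e-04  7.20877e+01]
```

View pics/s5c.png

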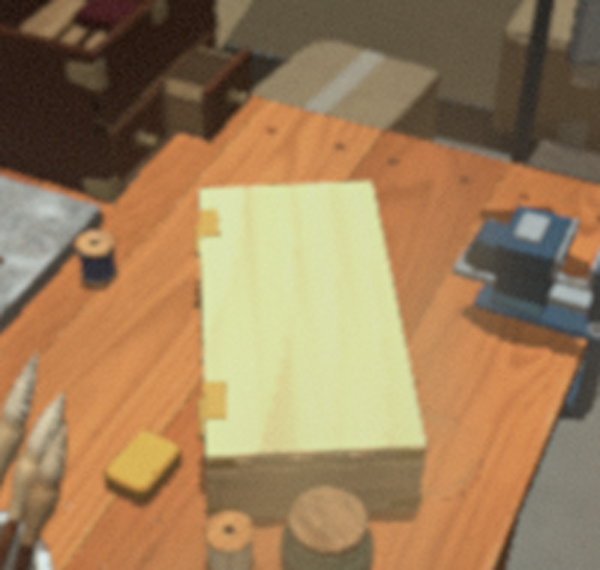

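The lid lies flush (tilt about 0.0005 rad, height 72.8 mm). The wax at (143,465), spool and jar are where they were, and the arm is clear.

```bash
python3 -c "
from station import arm
print(arm.finish_job())"
```

```text
the job is handed in; nothing more can be done
None
```

The flap was pressed flat first, then the lid was closed and pressed until it sat flush and held shut; the jar, spool and wax look unmoved, and the job was handed in at about 12 s (no verdict was shown).

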